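# Open the child-safe medicine bottle

## Task

Get the medicine bottle on the desk ready for pouring a dose: take the dosing cup off the top of the bottle and put it, still upside down, over the drying peg, and let go of it there. Then press the push-and-turn safety cap down against its spring, twist it counter-clockwise (seen from above) while it is pressed, and lift it off. Finish while holding the cap level in the gripper, about 5 cm straight above the mouth of the bottle, with the bottle still standing in its holder and the other things on the desk left alone.

Things in the scene. Friction and masses are not known exactly. Their poses are not given: they have to be found in the camera images.
- dock: Fixed grey bottle holder that keeps the bottle from turning: a square foot 112 x 112 x 8 mm with a square collar, 75 mm wide outside, 65 mm inside, whose rim is 34 mm above the desk. Origin: centre of its underside on the desk, z up, x and y along its sides.
- bottle: Amber square medicine bottle, 62 x 62 mm, with a white label, about 0.2 to 0.36 kg, standing loosely in the holder (1.5 mm of play a side, its underside 8 mm above the desk). Origin: centre of its underside, z up. Square body to 74 mm, round shoulder to 88 mm, neck 25 mm in diameter, open mouth at 116 mm. The neck carries three lugs.
- bottle_mouth (a point): Centre of the bottle's mouth, on its axis, 116 mm above the bottle's underside.
- cap: White ribbed push-and-turn safety cap, loose, 42 mm in diameter, 30 mm high, 40 g, red curved arrows on its flat top. Origin: centre of its lower rim, on its axis, z up; top at z = 30 mm. Shut, its origin is 98 mm above the bottle's underside (106 mm above the desk) and its x axis parallel to the bottle's. Unpressed it stays locked; pulled while locked it drags the bottle along.
- cap_top (a point): Centre of the cap's flat top, on its axis, 30 mm above its lower rim. Held pressed, the cap turns counter-clockwise seen from above (not clockwise): after 40 degrees (0.7 rad) it is clear of the neck's three lugs and lifts straight up; at about 85 degrees (1.5 rad) it meets a stop. Aim for about 60 degrees (1.05 rad).
- cap_spring (a joint): How far the cap is pressed down, in m: 0 at rest and once off, at most 0.0065 (hard stop). The spring pushes back with 4 N at the start, 8.5 N at 0.005. Teeth catch the lugs until the cap is more than 3.5 mm down: press about 5 mm and stay down while turning.
- cup: Pale blue see-through dosing cup, round rigid beaker 40 mm high, 20 g, upside down over the cap at the start. Origin: centre of its open rim, on its axis; z points to its closed end (up when upside down). Outside diameter 57 mm at the rim, 52 at the closed end; inside 52 and 47 mm, 37 mm deep. At the start its rim is 99 mm, its closed end 139 mm above the desk; lift it 40 mm to clear the cap.
- drying_peg: Fixed white drying peg: a round drip dish 100 mm in diameter, 9 mm high, with an upright post of two crossed fins, 35 mm across, in its middle. Origin: centre of its underside on the desk, z up.
- peg_top (a point): Centre of the flat top of the post, 62 mm above the desk. When the cup hangs on the post its closed end rests on this top, and the cup's rim is 25 mm above the desk.
- mouse: Grey computer mouse, 112 x 56 x 35 mm, a bystander. Origin: centre of its underside.
- calculator: Dark calculator, 130 x 80 x 14 mm, lying on the teal notebook, a bystander. Origin: centre of its underside.
- tape_roll: Roll of brown packing tape, 92 mm across, 48 mm high, lying flat, a bystander. Origin: centre of its underside.
- clip_tin: Round teal-and-grey tin of paper clips, 71 mm across, 24 mm high, a bystander. Origin: centre of its underside.
- card_box: Small white and brown card box, 97 x 61 x 34 mm, a bystander. Origin: centre of its underside.
Not all that is in view belongs to the job. Leave any black or orange look-alike of the cup alone.

How it is judged (in metres and radians):
On the way, in this order (a step that is already met when the one before it is completed fails the run):
1. the dosing cup hangs upside down over the drying peg, let go (horizontal distance between cup and peg_top below 0.014 m and height (world z) of cup below 0.031 m and angle between cup's own z axis and vertical below 0.2 rad and contact force between cup and the fingers below 0.05 N), for 0.2 s.
2. the safety cap is pressed down on the bottle by more than 3 mm (z of cap in the frame of bottle below 0.095 m and angle between the x axis of cap and the x axis of bottle, either way round below 0.3 rad), for 0.1 s.
3. the cap is twisted past its lugs while still down on the neck (z of cap in the frame of bottle below 0.102 m and angle between the x axis of cap and the x axis of bottle, either way round above 0.55 rad), for 0.05 s.
At the end, for the whole second after the job is handed in: The gripper holds the cap still, level within 14 degrees, rim 20 to 120 mm above the mouth and within 30 mm of its axis, touching nothing else; the bottle is upright, seated within 4 mm; the cup hangs free on the peg within 14 mm of its axis, rim under 31 mm above the desk (all of step 1 and z of cap in the frame of bottle_mouth between 0.02 and 0.12 m and horizontal distance between cap and bottle_mouth below 0.03 m and angle between cap's own z axis and vertical below 0.25 rad and linear speed of cap below 0.03 m/s and contact force between cap and the fingers above 2 N and contact force between each of cap, the fingers and bottle below 0.05 N and horizontal distance between bottle and dock below 0.006 m and z of bottle in the frame of dock below 0.012 m and angle between bottle's own z axis and vertical below 0.1 rad and contact force between cup and the arm below 0.05 N); the arm keeps its last pose, push and grip.
It fails at once if the bottle is pulled up out of its holder or tipped (z of bottle in the frame of dock above 0.025 m or angle between bottle's own z axis and vertical above 0.3 rad).
It fails at once if a bystander is disturbed (distance of any of tape_roll, mouse, calculator, clip_tin, card_box from where it was at the start of the episode above 0.02 m).
It also fails if it takes over 54 s, if anything falls off the work surface, if the arm or the gripper's body presses on something with over 40 N, if the wrist force passes 120 N, or if a joint passes its speed limit or range.

## Robot

A 6-joint arm with a two-finger parallel gripper is mounted at the origin on a cart in front of the work surface, level with it; the furniture and walls round the work are solid. World frame = base frame: x ahead of the robot, y to its left, z up, the work surface at z = 0. Lengths are in mm, angles in rad, forces in N, time in s.
With the tool pointing down it reaches from about 375 to 825 mm from the base axis. Payload 5.5 kg.
Tool frame: the origin (TCP) lies between the finger pads; the fingertips stand 8 mm ahead of it and the grasp point (between the pads) lies 11 mm behind it; z points along the fingers, y is the line along which they close (so a half turn about z gives the same grasp; the last joint's range is limited). The gripper opens to 85 mm and grips with 20 to 120 N. Pads are 22 mm wide; open, the fingers measure 114 mm over their backs; the gripper's body (76 mm by 85 mm) begins 54 mm behind the grasp point. The pads swing forward as they close: fully open they stand 13 mm farther back than shut.
Start: joints at [-1.32, 0.314, -0.047, 1.21, 0, 1.571], TCP at [148.904, -581.225, 239.299] pointing down, gripper open.
Joint ranges: [-2.67, 2.67], [-0.69, 1.73], [-1.03, 1.25], [-2.08, 2.16], [-1.42, 1.45], [-3.14, 3.14]. Speed limits (rad/s): [2.39, 2.39, 3.01, 3.14, 3.14, 3.14].

## Interface

Orientations are given as a 3x3 rotation matrix whose columns are the frame's x, y, z axes.
In Python, from plant import manip gives the robot as it stands.
- The arm moves only by the tool apply_moves, never from a script. Its argument "targets" is a list of rows, each an object with "delta_pos": the shift along the tool's x, y, z in cm, a list of three; "twist": the turn about the tool's z in degrees. A call has 1 to 10 rows; each row is the pose to reach, as a shift and turn from the pose commanded when the call began, along the tool's axes at that moment; what a row does not reach only later rows make up. A row lasts 1/12 s, in which the tool goes at most 41.7 mm and 7.16 degrees, less where a joint would pass 70% of its speed; a pose out of reach is approached as far as the arm can. A call with a gripper value outside its range is refused whole. "jaw" is the finger opening in cm, from 0 to 8.54, set as the call begins (left out, the last holds). The fingers move at their own pace and stop on an object; the grip force is fixed at half the most. Time passes only in rows, so rows that repeat a pose let the fingers close. It gives the time, the measured TCP pose, the force, the opening and the grip force at its end, in the units of the state.
- manip.observe(): the state, without advancing time (a new reading comes with each control period).
- manip.camera(name): name is "scene" or "top" or "wrist"; returns (picture, depth): 384x512x3 uint8, red, green, blue; 384x512 float32, mm along the optical axis (not along the pixel's ray), 0 where there is no reading.
- manip.camera_params(name): a dict with "intrinsics" (3x3 intrinsics, pixels), "xyz" and "attitude" of the camera in the world; the wrist camera has in their place "tool_from_camera" (4x4, takes a point from camera to tool coordinates, whose origin is the TCP and whose axes are the flange's). Camera axes: x right, y up, looking along -z (the intrinsics and any distortion apply to the point x, -y, -z); pixel columns grow to the right and rows downward; lengths in mm; the calibration is good to about 2 mm. A picture is of the moment at which its call begins: read the wrist's pose just before it. camera_params takes no time and is no camera call.
- manip.hand_in(): hands the job in; it is judged then, once.
Trained networks look in the newest picture that a camera, given by its name, has taken for a name from the list of things; names that differ only in an ending like _2 or _b are one class to them, and where a whole thing is asked for, a point or a joint stands for the part that bears it (a point fixed in the world has none). Each returns a list of dicts, best first, with "p" (0 to 1); they miss things now and then, are a little off and sometimes report something else, mostly with a low value. They report only what shows in the picture. A call takes as long as a camera call. They do not tell look-alikes from the thing itself.
- manip.boxes_of(camera, thing): "rect" ([centre column, centre row, width, height] in pixels, round what is visible of it).
- manip.cut_out(camera, thing): "pixels" (384x512 bool, what is visible of it) and "rect" ([centre column, centre row, width, height] in pixels, round what is visible of it).
- manip.spot_point(camera, thing): "position" ([row, column] in pixels: a listed point, or the origin of a listed thing).
The state is a dict: "clock": time; "joint_positions": joint angles; "dq": joint speeds; "joint_efforts": joint torques, N m; "position": TCP position; "ee_rot": TCP orientation; "force": force on the tool from outside, world axes, zero at the start; "ft_torque": the same for the moment, N m; "gripper_width": finger opening in mm; "finger_force": force on a finger pad.
Only numpy, scipy, OpenCV 4.12 (cv2) and the standard library are available. Lean on these libraries where they do the work, as an engineer would, in place of code of your own. Each camera call takes 0.05 s, during which the arm holds its last target. There are 200 camera calls.

## Working session

There is one attempt and no reset: what is moved stays moved. The work goes in short steps, Python scripts to look and compute and a tool call to move; the robot and the scene stay as the last step left them, time stands still between calls to the robot, and variables do not carry over. Pictures are saved under pics/ and viewed, at most 10 in all, crops included, and the job is handed in when it is done.

Besides the shell and the picture viewer there is one more tool, called by a JSON object that holds its "name" and its "arguments", one argument or row to a line. apply_moves: Moves the arm, as the interface text tells. Its arguments: {"type":"object","properties":{"targets":{"type":"array","items":{"type":"object","properties":{"delta_pos":{"type":"array","items":{"type":"number"}},"twist":{"type":"number"}}}},"jaw":{"type":"number"}},"required":["targets"]}

```bash
mkdir -p pics; cat > h.py <<'E'
import numpy as np, cv2
from plant import manip
def cam(name):
    o=manip.observe(); img,d=manip.camera(name); p=manip.camera_params(name)
    K=np.array(p["intrinsics"])
    if "xyz" in p: R=np.array(p["attitude"]); t=np.array(p["xyz"])
    else:
        T=np.array(p["tool_from_camera"]); Rt=np.array(o["ee_rot"])
        R=Rt@T[:3,:3]; t=Rt@T[:3,3]+np.array(o["position"])
    return img,d,K,R,t
def ray(K,R,u,v): return R@np.array([(u-K[0,2])/K[0,0],-(v-K[1,2])/K[1,1],-1.0])
def at_z(K,R,t,u,v,z):
    r=ray(K,R,u,v); return t+r*(z-t[2])/r[2]
def cloud(d,K,R,t):
    v,u=np.mgrid[:384,:512]
    P=np.stack([(u-K[0,2])/K[0,0]*d,-(v-K[1,2])/K[1,1]*d,-d],-1)@R.T+t
    P[d==0]=np.nan
    return P
def proj(K,R,t,p):
    q=R.T@(np.array(p)-t); return K[0,2]+K[0,0]*q[0]/-q[2], K[1,2]-K[1,1]*q[1]/-q[2]
def save(n,img): cv2.imwrite(n,img[:,:,::-1])
E
python3 - <<'E'
from h import *
print(manip.observe())
for n in("scene","top"):
    img,d,K,R,t=cam(n); save(f"pics/{n}.png",img); P=cloud(d,K,R,t)
    print(n,manip.camera_params(n))
    for th in("cup","cap","bottle","dock","drying_peg","cap_top","peg_top","mouse","tape_roll"):
        s=manip.spot_point(n,th)
        for r in s[:3]:
            v,u=r["position"]; print(th,round(r["p"],2),np.round([u,v]),np.round(P[int(v),int(u)]))
E
```

```text
{'clock': 0.0, 'joint_positions': array([-1.32001525e+00,  3.14206723e-01, -4.80807351e-02,  1.21018800e+00,
        9.67193415e-06,  1.57077049e+00]), 'dq': array([-1.10156785e-04, -3.22475436e-04,  9.06228708e-04,  7.98131833e-05,
       -6.36085344e-04, -1.19896529e-03]), 'joint_efforts': array([ 3.96938149e-04, -5.39588714e+01,  3.39749694e+01,  1.89847505e-02,
       -3.26930751e-05, -4.28276635e-06]), 'position': array([ 148.76035334, -580.68764143,  238.44538904]), 'ee_rot': array([[ 9.68712475e-01,  2.48185363e-01, -4.07325906e-04],
       [ 2.48185697e-01, -9.68711106e-01,  1.62901000e-03],
       [ 9.71530944e-06, -1.67913478e-03, -9.99998590e-01]]), 'force': array([-0.55889205, -0.5221513 ,  0.87978036]), 'ft_torque': array([ 0.02452723,  0.00793533, -0.00013791]), 'finger_force': 0.0, 'gripper_width': 85.36383129409388}
scene {'intrinsics': array([[390.24294206,   0.        , 257.51536224],
       [  0.        , 390.24294206, 189.60330852],
       [  0.        ,   0.        ,   1.        ]]), 'xyz': array([-263.19006934,  779.84609394,  865.50646606]), 'attitude': array([
[... 838 characters left out ...]
449.90700871,  -12.26206108, 1233.61181317]), 'attitude': array([[ 1.95086723e-03,  9.97030444e-01, -7.69836800e-02],
       [-9.99726068e-01,  1.49016519e-04, -2.34044257e-02],
       [-2.33234531e-02,  7.70082506e-02,  9.96757616e-01]])}
cup 0.79 [285. 227.] [439. -86.  38.]
cup 0.59 [333. 223.] [ 449. -221.  138.]
cup 0.57 [256. 192.] [555.   9.  36.]
bottle 0.51 [325. 220.] [ 461. -199.  130.]
dock 0.56 [328. 218.] [ 464. -209.  139.]
drying_peg 0.94 [201. 196.] [539. 188.  61.]
cap_top 0.2 [204. 199.] [533. 187.   5.]
peg_top 0.89 [199. 194.] [547. 205.   5.]
mouse 0.97 [342. 154.] [ 682. -274.   35.]
mouse 0.45 [133. 206.] [505. 422.  30.]
tape_roll 0.66 [386. 202.] [ 524. -428.   -1.]
```

```bash
python3 - <<'E'
import cv2
a=cv2.imread("pics/scene.png");cv2.imwrite("pics/s1.png",cv2.resize(a[100:330,100:420],None,fx=2.5,fy=2.5))
a=cv2.imread("pics/top.png");cv2.imwrite("pics/t1.png",cv2.resize(a[100:300,100:420],None,fx=2.5,fy=2.5))
E
```

```text
(no output)
```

View pics/s1.png

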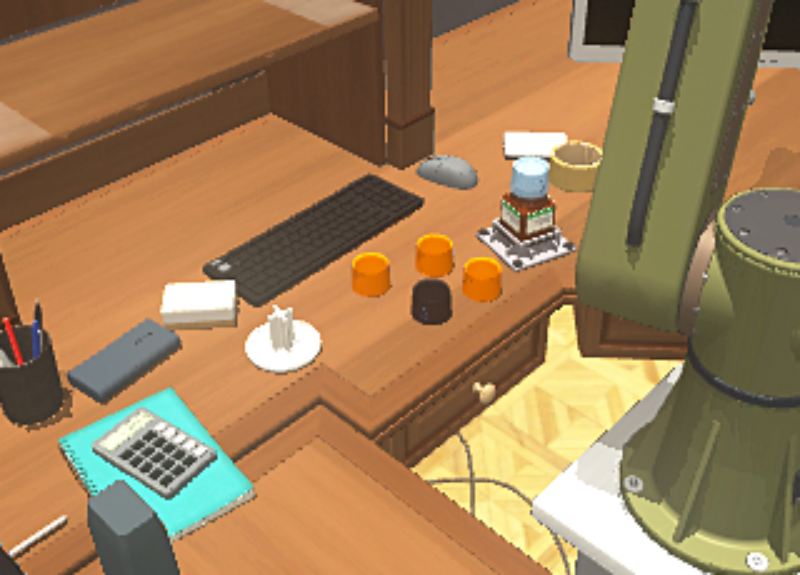

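View pics/t1.png

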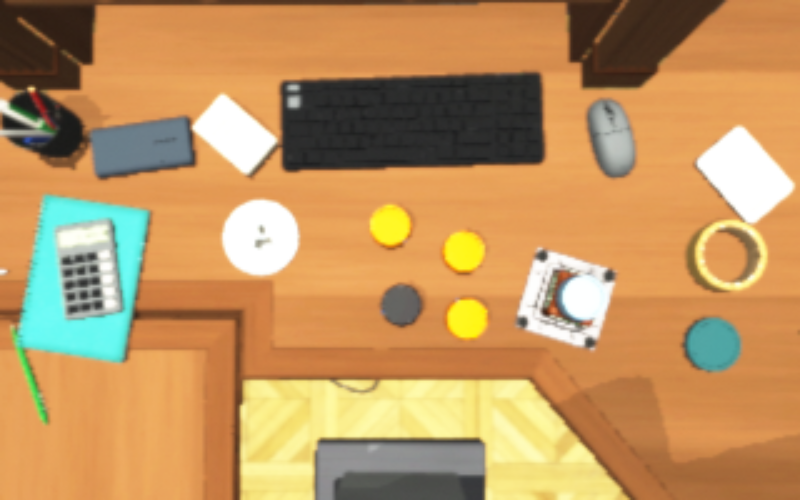

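```bash
python3 - <<'E'
from h import *
img,d,K,R,t=cam("top"); P=cloud(d,K,R,t)
def circ(m,nm):
    q=P[m].astype(np.float32); (c,r)=cv2.minEnclosingCircle(q[:,:2].copy()); print(nm,len(q),np.round(c,1),round(r,1),np.round(np.nanmean(q,0),1))
def win(u0,u1,v0,v1,z0,z1):
    m=np.zeros((384,512),bool); m[v0:v1,u0:u1]=1; return m&(P[...,2]>z0)&(P[...,2]<z1)
circ(win(315,350,205,235,128,150),"cup top"); circ(win(180,225,175,215,50,75),"peg top"); circ(win(180,225,175,215,4,16),"dish")
m=win(305,348,195,242,4,16).astype(np.uint8)
q=P[m>0][:,:2].astype(np.float32); print("dock",cv2.minAreaRect(q))
img,d,K,R,t=cam("scene"); P=cloud(d,K,R,t)
circ(win(295,335,150,200,125,150),"cup scene"); circ(win(190,235,215,245,50,75),"peg scene"); circ(win(190,235,215,255,4,16),"dish")
img,d,K,R,t=cam("top"); save("pics/crop.png",cv2.resize(img[195:245,240:360],None,fx=5,fy=5,interpolation=cv2.INTER_CUBIC))
E
```

```text
cup top 251 [ 462.5 -224.2] 26.2 [ 462.5 -223.5  137.3]
peg top 37 [545.7 189.1] 17.2 [545.3 187.9  59.5]
dish 458 [538.6 194.4] 87.4 [544.9 189.    6.7]
dock ((466.3487548828125, -228.54383850097656), (142.15158081054688, 141.52439880371094), 87.15907287597656)
cup scene 137 [ 461.5 -227. ] 29.7 [ 457.7 -220.7  137.1]
peg scene 56 [544.7 188.6] 17.2 [543.3 189.2  59.1]
dish 601 [565.4 170.3] 118.0 [561.1 181.    8.3]
```

View pics/crop.png

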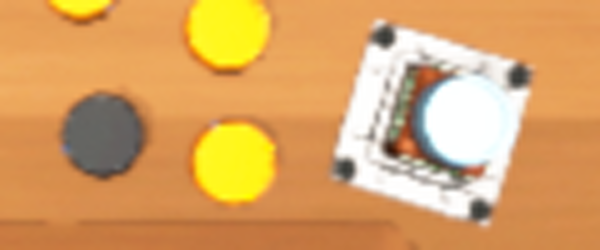

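Candidates for the cup (top image): orange (256,190), (286,200), (287,227); black (260,222); pale blue on the bottle (333,220). The crop confirms that the pale blue one, on the bottle, is the right one.

{"name": "apply_moves", "arguments": {
  "targets": [
    {"delta_pos": [3.9, -2.7, 0]},
    {"delta_pos": [7.8, -5.4, 0]},
    {"delta_pos": [11.8, -8.0, 0]},
    {"delta_pos": [15.7, -10.7, 0]},
    {"delta_pos": [19.6, -13.4, 0]},
    {"delta_pos": [23.5, -16.1, 0]},
    {"delta_pos": [27.4, -18.8, 0]},
    {"delta_pos": [31.4, -21.4, 0]},
    {"delta_pos": [35.3, -24.1, 0]},
    {"delta_pos": [39.2, -26.8, 0]}
  ],
  "jaw": 8.54
}}

```text
$.targets[0]: bad value
```

{"name": "apply_moves", "arguments": {
  "targets": [
    {"delta_pos": [3.4, -2.3, 0], "twist": 0},
    {"delta_pos": [6.8, -4.6, 0], "twist": 0},
    {"delta_pos": [10.2, -7.0, 0], "twist": 0},
    {"delta_pos": [13.6, -9.3, 0], "twist": 0},
    {"delta_pos": [17.0, -11.6, 0], "twist": 0},
    {"delta_pos": [20.4, -13.9, 0], "twist": 0},
    {"delta_pos": [23.8, -16.3, 0], "twist": 0},
    {"delta_pos": [27.2, -18.6, 0], "twist": 0},
    {"delta_pos": [30.6, -20.9, 0], "twist": 0},
    {"delta_pos": [33.9, -23.2, 0], "twist": 0}
  ],
  "jaw": 8.54
}}

```text
clock: 1.98
position: [420.9, -270.6, 239.6]
ee_rot: [[0.969, 0.248, 0.001], [0.248, -0.969, -0.0], [0.001, 0.001, -1.0]]
force: [1.3, -0.8, -0.7]
gripper_width: 85.3
finger_force: 0.0
```

{"name": "apply_moves", "arguments": {
  "targets": [
    {"delta_pos": [2.7, -1.8, 0], "twist": 0},
    {"delta_pos": [5.3, -3.6, 0], "twist": 0},
    {"delta_pos": [5.3, -3.6, 0], "twist": 0},
    {"delta_pos": [5.3, -3.6, 0], "twist": 0}
  ]
}}

```text
clock: 2.32
position: [462.9, -223.2, 239.2]
ee_rot: [[0.968, 0.251, -0.0], [0.251, -0.968, -0.0], [-0.0, 0.0, -1.0]]
force: [-0.3, -0.3, -0.1]
gripper_width: 85.3
finger_force: 0.0
```

```bash
python3 - <<'E'
from h import *
o=manip.observe(); print(o["clock"],o["position"],o["joint_positions"]); print(o["ee_rot"])
img,d,K,R,t=cam("wrist"); save("pics/w1.png",img); P=cloud(d,K,R,t)
print(np.nanmin(P[...,2]),np.nanmax(P[...,2]))
m=(P[...,2]>131)&(P[...,2]<145)&(np.hypot(P[...,0]-462,P[...,1]+224)<45)
q=P[m].astype(np.float32); print(len(q),cv2.minEnclosingCircle(q[:,:2].copy()),q.mean(0))
for r in manip.cut_out("wrist","cup")[:2]:
    q=P[r["pixels"]]; q=q[np.isfinite(q[:,0])]; qq=q[abs(q[:,2]-138)<6].astype(np.float32)
    print(r["p"],r["rect"],len(qq)); 
    if len(qq)>5: print(cv2.minEnclosingCircle(qq[:,:2].copy()))
E
```

```text
2.3167 [ 462.89811114 -223.16354744  239.24390065] [-4.49061346e-01  1.51956888e-01 -2.53168293e-01  1.16575427e+00
 -2.62015211e-04  2.43839715e+00]
[[ 9.67881313e-01  2.51407496e-01 -1.88630223e-04]
 [ 2.51407458e-01 -9.67881320e-01 -1.99951194e-04]
 [-2.32840898e-04  1.46105979e-04 -9.99999962e-01]]
-789.9821419518204 319.0929967409069
4033 ((462.6744079589844, -227.38954162597656), 26.60965919494629) [ 464.12912 -226.80487  139.2675 ]
0.79 [136.2, 158.5, 65.7, 58.2] 0
0.77 [145.3, 66.1, 69.7, 61.7] 0
```

{"name": "apply_moves", "arguments": {
  "targets": [
    {"delta_pos": [-0.1, 0.3, 3.0], "twist": 0},
    {"delta_pos": [-0.1, 0.3, 6.0], "twist": 0},
    {"delta_pos": [-0.1, 0.3, 9.0], "twist": 0},
    {"delta_pos": [-0.1, 0.3, 11.0], "twist": 0},
    {"delta_pos": [-0.1, 0.3, 12.8], "twist": 0},
    {"delta_pos": [-0.1, 0.3, 12.8], "twist": 0}
  ]
}}

```text
clock: 2.92
position: [458.3, -227.5, 107.9]
ee_rot: [[0.969, 0.246, -0.006], [0.246, -0.969, 0.002], [-0.005, -0.004, -1.0]]
force: [-0.9, -0.0, -0.1]
gripper_width: 85.2
finger_force: 0.0
```

{"name": "apply_moves", "arguments": {
  "targets": [
    {"delta_pos": [0, 0, 0], "twist": 0},
    {"delta_pos": [0, 0, 0], "twist": 0},
    {"delta_pos": [0, 0, 0], "twist": 0},
    {"delta_pos": [0, 0, 0], "twist": 0},
    {"delta_pos": [0, 0, 0], "twist": 0},
    {"delta_pos": [0, 0, 0], "twist": 0},
    {"delta_pos": [0, 0, 0], "twist": 0},
    {"delta_pos": [0, 0, 0], "twist": 0}
  ],
  "jaw": 4.5
}}

```text
clock: 3.58
position: [462.5, -227.9, 111.9]
ee_rot: [[0.969, 0.248, 0.001], [0.248, -0.969, -0.001], [0.001, 0.001, -1.0]]
force: [-0.6, -1.2, 5.3]
gripper_width: 53.3
finger_force: 61.9
```

{"name": "apply_moves", "arguments": {
  "targets": [
    {"delta_pos": [0, 0, -0.7], "twist": 0},
    {"delta_pos": [0, 0, -1.5], "twist": 0},
    {"delta_pos": [0, 0, -3.0], "twist": 0},
    {"delta_pos": [0, 0, -4.5], "twist": 0},
    {"delta_pos": [0, 0, -6.0], "twist": 0},
    {"delta_pos": [0, 0, -7.0], "twist": 0},
    {"delta_pos": [0, 0, -7.0], "twist": 0},
    {"delta_pos": [0, 0, -7.0], "twist": 0}
  ]
}}

```text
clock: 4.25
position: [462.2, -227.5, 181.6]
ee_rot: [[0.969, 0.248, 0.001], [0.248, -0.969, -0.0], [0.001, 0.0, -1.0]]
force: [-0.3, 0.3, -1.0]
gripper_width: 53.3
finger_force: 62.7
```

```bash
python3 - <<'E'
from h import *
o=manip.observe(); print(o["position"],o["gripper_width"])
img,d,K,R,t=cam("scene"); a=cv2.resize(img[130:230,250:370],None,fx=4,fy=4)
i2,*_=cam("wrist"); save("pics/l1.png",np.hstack([a[:384],cv2.resize(i2,(320,240)).__class__(shape=(384,0,3),dtype=np.uint8) if 0 else np.vstack([cv2.resize(i2,(320,240)),np.zeros((144,320,3),np.uint8)])]))
R_=np.array(o["ee_rot"]); print(R_.T@(np.array([545.3,189,0])-o["position"]))
E
```

```text
[ 462.22878915 -227.49591794  181.62521132] 53.264263738840896
[ 183.74539001 -382.90568018  181.59918739]
```

View pics/l1.png

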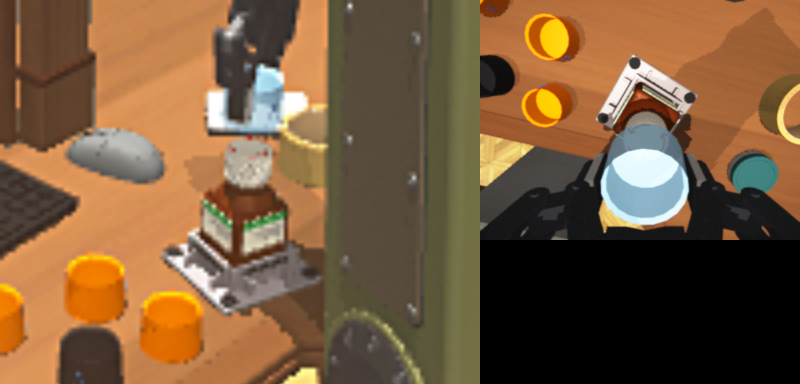

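The cup came off (visible between the fingers) and the cap on the bottle is uncovered and standing.

{"name": "apply_moves", "arguments": {
  "targets": [
    {"delta_pos": [1.0, -2.2, 0], "twist": -4},
    {"delta_pos": [2.6, -5.4, 0], "twist": -8},
    {"delta_pos": [4.2, -8.7, 0], "twist": -12},
    {"delta_pos": [5.8, -12.0, 0], "twist": -16},
    {"delta_pos": [7.4, -15.3, 0], "twist": -20},
    {"delta_pos": [9.0, -18.6, 0], "twist": -24},
    {"delta_pos": [10.6, -21.9, 0], "twist": -28},
    {"delta_pos": [12.2, -25.3, 0], "twist": -32},
    {"delta_pos": [13.8, -28.6, 0], "twist": -36},
    {"delta_pos": [15.3, -31.9, 0], "twist": -40}
  ]
}}

```text
clock: 5.18
position: [530.3, 121.3, 180.2]
ee_rot: [[0.58, 0.815, -0.002], [0.815, -0.58, -0.0], [-0.001, -0.001, -1.0]]
force: [0.1, -0.0, -0.2]
gripper_width: 53.6
finger_force: 62.8
```

```bash
python3 - <<'E'
from h import *
o=manip.observe(); print(o["position"],o["gripper_width"],o["joint_positions"])
R_=np.array(o["ee_rot"]); print(R_.T@(np.array([545.3,189,0])-o["position"]))
E
```

```text
[530.34194641 121.29798381 180.16490073] 53.55053925103035 [ 2.24845312e-01  2.41793468e-01 -2.79978960e-01  1.05071887e+00
  6.35987612e-06  2.41387838e+00]
[ 64.06739245 -26.84673849 180.11474031]
```

{"name": "apply_moves", "arguments": {
  "targets": [
    {"delta_pos": [2.8, -1.2, 0], "twist": 0},
    {"delta_pos": [5.2, -2.2, 0], "twist": 0},
    {"delta_pos": [6.4, -2.7, 0], "twist": 0},
    {"delta_pos": [6.4, -2.7, 0], "twist": 0},
    {"delta_pos": [6.4, -2.7, 0], "twist": 0},
    {"delta_pos": [6.4, -2.7, 0], "twist": 0}
  ]
}}

```text
clock: 5.68
position: [545.6, 186.1, 180.6]
ee_rot: [[0.583, 0.812, -0.001], [0.812, -0.583, -0.001], [-0.002, -0.001, -1.0]]
force: [0.2, -0.3, -0.8]
gripper_width: 53.2
finger_force: 62.8
```

```bash
python3 - <<'E'
from h import *
o=manip.observe(); print(o["position"],o["joint_positions"][5])
img,d,K,R,t=cam("wrist"); save("pics/w2.png",img); P=cloud(d,K,R,t)
Rt=np.array(o["ee_rot"]); L=(P-o["position"])@Rt  # tool frame
m=(abs(L[...,2]+27)<6)&(np.hypot(L[...,0],L[...,1])<40)&(abs(L[...,1])<24)
q=L[m].astype(np.float32); print("cup top",len(q),cv2.minEnclosingCircle(q[:,:2].copy()) if len(q) else 0, np.nanmedian(q,0))
r=manip.cut_out("wrist","cup")
for x in r[:2]: print(x["p"],x["rect"])
print("predicted cup top px",proj(K,R,t,o["position"]+Rt@np.array([0,0,-27.])), "peg dish px",proj(K,R,t,[545.3,189,9]))
for n in("peg_top","drying_peg"):
    for s in manip.spot_point("wrist",n)[:2]: 
        v,u=s["position"]; print(n,s["p"],u,v,at_z(K,R,t,u,v,62 if n=="peg_top" else 0))
# dish
m=(P[...,2]>4)&(P[...,2]<14)&(np.hypot(P[...,0]-545,P[...,1]-189)<65)
q=P[m][:,:2].astype(np.float32); print("dish",len(q),cv2.minEnclosingCircle(q.copy()))
E
```

```text
[545.63372516 186.06339354 180.63449223] 2.5223925127662388
cup top 13696 ((0.37307053804397583, -0.643534243106842), 26.6818904876709) [  3.5203438  -0.1693084 -26.130747 ]
0.89 [296.7, 351.4, 53.4, 24.8]
0.75 [266.9, 278.9, 138.6, 162.3]
predicted cup top px (np.float64(264.3935447689194), np.float64(304.7087034828516)) peg dish px (np.float64(261.8896480319361), np.float64(171.08451623636336))
peg_top 0.96 262.3 190.5 [544.3160389  186.59436882  62.        ]
drying_peg 0.6 266.9 171.2 [547.76790057 184.40301555   0.        ]
dish 6610 ((545.3035278320312, 186.6351776123047), 50.04730224609375)
```

View pics/w2.png

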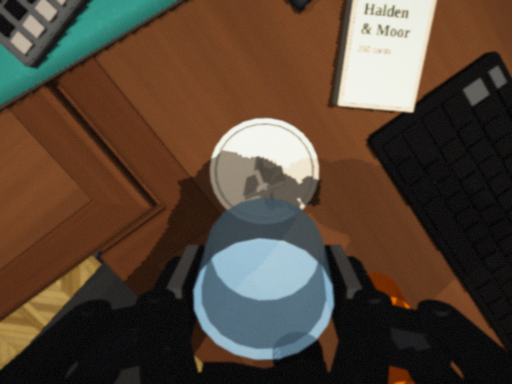

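The picture shows the cup held between the pads at (265,300) and the dish behind it at (265,170); alignment is within 1 mm.

{"name": "apply_moves", "arguments": {
  "targets": [
    {"delta_pos": [0, 0, 2.5], "twist": 0},
    {"delta_pos": [0, 0, 5.0], "twist": 0},
    {"delta_pos": [0, 0, 7.5], "twist": 0},
    {"delta_pos": [0, 0, 10.0], "twist": 0},
    {"delta_pos": [0, 0, 12.0], "twist": 0},
    {"delta_pos": [0, 0, 13.3], "twist": 0},
    {"delta_pos": [0, 0, 13.8], "twist": 0},
    {"delta_pos": [0, 0, 14.1], "twist": 0},
    {"delta_pos": [0, 0, 14.1], "twist": 0},
    {"delta_pos": [0, 0, 14.1], "twist": 0}
  ]
}}

```text
clock: 6.72
position: [547.1, 187.3, 41.3]
ee_rot: [[0.583, 0.813, 0.001], [0.813, -0.583, 0.0], [0.001, 0.001, -1.0]]
force: [-0.7, -0.1, 0.2]
gripper_width: 53.2
finger_force: 62.8
```

{"name": "apply_moves", "arguments": {
  "targets": [
    {"delta_pos": [0, 0, 0.1], "twist": 0},
    {"delta_pos": [0, 0, 0.1], "twist": 0},
    {"delta_pos": [0, 0, 0.1], "twist": 0}
  ]
}}

```text
clock: 6.97
position: [546.8, 187.4, 40.0]
ee_rot: [[0.583, 0.813, 0.001], [0.813, -0.583, 0.0], [0.001, 0.001, -1.0]]
force: [0.6, -0.2, 0.0]
gripper_width: 53.2
finger_force: 62.8
```

{"name": "apply_moves", "arguments": {
  "targets": [
    {"delta_pos": [0, 0, 0], "twist": 0},
    {"delta_pos": [0, 0, 0], "twist": 0},
    {"delta_pos": [0, 0, 0], "twist": 0},
    {"delta_pos": [0, 0, 0], "twist": 0},
    {"delta_pos": [0, 0, 0], "twist": 0},
    {"delta_pos": [0, 0, 0], "twist": 0},
    {"delta_pos": [0, 0, 0], "twist": 0}
  ],
  "jaw": 8.0
}}

```text
clock: 7.55
position: [546.3, 187.3, 39.3]
ee_rot: [[0.583, 0.813, -0.0], [0.813, -0.583, -0.0], [-0.0, -0.0, -1.0]]
force: [0.4, 0.1, -1.2]
gripper_width: 80.4
finger_force: 0.0
```

{"name": "apply_moves", "arguments": {
  "targets": [
    {"delta_pos": [0, 0, -2], "twist": 0},
    {"delta_pos": [0, 0, -5], "twist": 0},
    {"delta_pos": [0, 0, -9], "twist": 0},
    {"delta_pos": [0, 0, -13], "twist": 0},
    {"delta_pos": [0, 0, -17], "twist": 0},
    {"delta_pos": [0, 0, -20], "twist": 0},
    {"delta_pos": [0, 0, -20], "twist": 0},
    {"delta_pos": [0, 0, -20], "twist": 0}
  ]
}}

```text
clock: 8.22
position: [547.7, 187.8, 241.6]
ee_rot: [[0.583, 0.813, 0.004], [0.813, -0.583, 0.002], [0.004, 0.003, -1.0]]
force: [0.1, -0.4, -0.6]
gripper_width: 80.1
finger_force: 0.0
```

```bash
python3 - <<'E'
from h import *
o=manip.observe(); print(o["position"],o["clock"])
img,d,K,R,t=cam("wrist"); P=cloud(d,K,R,t)
m=(P[...,2]>50)&(P[...,2]<80)&(np.hypot(P[...,0]-545,P[...,1]-187)<50)
q=P[m].astype(np.float32); print(len(q),cv2.minEnclosingCircle(q[:,:2].copy()),np.median(q,0))
i,d,K,R,t=cam("scene"); save("pics/l2.png",np.hstack([img,cv2.resize(i[190:286,140:260],(288,384))]))
Rt=np.array(o["ee_rot"]); print(Rt.T@(np.array([462.5,-227.4,0])-o["position"]))
E
```

```text
[547.71005899 187.75356276 241.55365883] 8.2167
2525 ((546.8339233398438, 188.9910888671875), 26.490516662597656) [547.67365 190.25014  65.44441]
[-387.98864541  171.93388057  240.55135972]
```

View pics/l2.png

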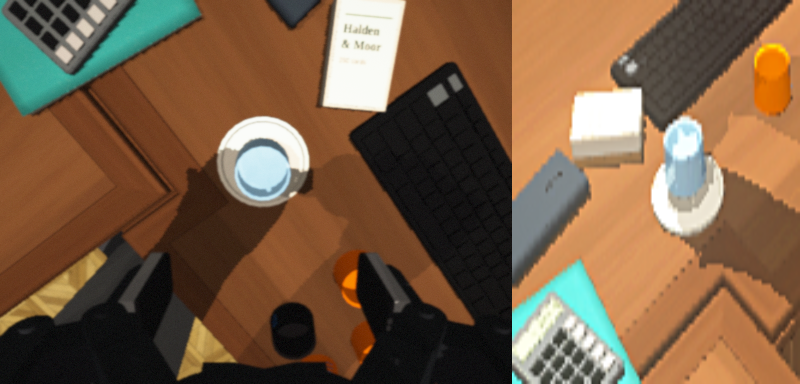

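The cup hangs on the peg (262,165 in the wrist view), its closed end at 65 mm as it should be. Back to the bottle.

{"name": "apply_moves", "arguments": {
  "targets": [
    {"delta_pos": [-2.0, 0.9, 0], "twist": 0},
    {"delta_pos": [-5.2, 2.3, 0], "twist": 0},
    {"delta_pos": [-8.6, 3.8, 0], "twist": 0},
    {"delta_pos": [-12.0, 5.3, 0], "twist": 0},
    {"delta_pos": [-15.4, 6.8, 0], "twist": 0},
    {"delta_pos": [-18.8, 8.3, 0], "twist": 0},
    {"delta_pos": [-22.2, 9.8, 0], "twist": 0},
    {"delta_pos": [-25.6, 11.3, 0], "twist": 0},
    {"delta_pos": [-29.0, 12.8, 0], "twist": 0},
    {"delta_pos": [-32.4, 14.3, 0], "twist": 0}
  ]
}}

```text
clock: 9.15
position: [471.8, -160.6, 237.2]
ee_rot: [[0.582, 0.813, -0.003], [0.813, -0.582, 0.001], [-0.001, -0.003, -1.0]]
force: [0.9, -0.3, -0.1]
gripper_width: 80.3
finger_force: 0.0
```

{"name": "apply_moves", "arguments": {
  "targets": [
    {"delta_pos": [-3.2, 1.4, 0], "twist": 0},
    {"delta_pos": [-5.6, 2.5, 0], "twist": 0},
    {"delta_pos": [-6.4, 2.9, 0], "twist": 0},
    {"delta_pos": [-6.4, 2.9, 0], "twist": 0},
    {"delta_pos": [-6.4, 2.9, 0], "twist": 0},
    {"delta_pos": [-6.4, 2.9, 0], "twist": 0}
  ]
}}

```text
clock: 9.65
position: [459.9, -226.9, 238.4]
ee_rot: [[0.582, 0.813, -0.001], [0.813, -0.582, 0.001], [0.0, -0.002, -1.0]]
force: [0.8, 1.2, -0.1]
gripper_width: 80.1
finger_force: 0.0
```

```bash
python3 - <<'E'
from h import *
o=manip.observe(); print(o["position"],o["clock"],o["joint_positions"])
img,d,K,R,t=cam("wrist"); P=cloud(d,K,R,t)
m=(P[...,2]>129)&(P[...,2]<145)&(np.hypot(P[...,0]-462,P[...,1]+225)<45)
q=P[m].astype(np.float32); c,r=cv2.minEnclosingCircle(q[:,:2].copy()); print(len(q),c,r,np.median(q,0))
Rt=np.array(o["ee_rot"]); print(Rt.T@(np.array([c[0],c[1],115])-o["position"]))
save("pics/w3.png",img)
E
```

```text
[ 459.89059644 -226.93532479  238.43983809] 9.65 [-4.58802204e-01  1.51801736e-01 -2.55202298e-01  1.16557300e+00
  6.42070419e-04  1.73278424e+00]
2455 (462.27520751953125, -226.98594665527344) 21.421092987060547 [ 463.34293 -225.76875  136.14696]
[  1.30313256   2.19884565 123.43641879]
```

View pics/w3.png

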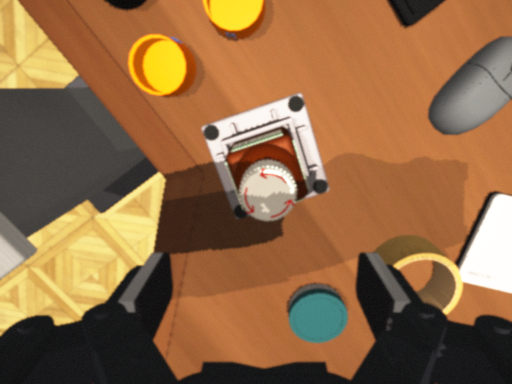

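The cap shows at (269,190) with radius 21 mm and top at 136 mm, as expected. I'm descending to grasp it.

{"name": "apply_moves", "arguments": {
  "targets": [
    {"delta_pos": [0.1, 0.1, 3.0], "twist": 0},
    {"delta_pos": [0.1, 0.1, 6.0], "twist": 0},
    {"delta_pos": [0.1, 0.1, 9.0], "twist": 0},
    {"delta_pos": [0.1, 0.1, 11.0], "twist": 0},
    {"delta_pos": [0.1, 0.1, 12.2], "twist": 0},
    {"delta_pos": [0.1, 0.1, 12.3], "twist": 0},
    {"delta_pos": [0.1, 0.1, 12.3], "twist": 0},
    {"delta_pos": [0.1, 0.1, 12.3], "twist": 0}
  ]
}}

```text
clock: 10.37
position: [462.3, -227.6, 117.2]
ee_rot: [[0.581, 0.814, 0.001], [0.814, -0.581, -0.0], [0.0, 0.001, -1.0]]
force: [0.3, -1.0, 0.5]
gripper_width: 79.8
finger_force: 0.0
```

{"name": "apply_moves", "arguments": {
  "targets": [
    {"delta_pos": [0, 0, 0], "twist": 0},
    {"delta_pos": [0, 0, 0], "twist": 0},
    {"delta_pos": [0, 0, 0], "twist": 0},
    {"delta_pos": [0, 0, 0], "twist": 0},
    {"delta_pos": [0, 0, 0], "twist": 0},
    {"delta_pos": [0, 0, 0], "twist": 0},
    {"delta_pos": [0, 0, 0], "twist": 0},
    {"delta_pos": [0, 0, 0], "twist": 0},
    {"delta_pos": [0, 0, 0], "twist": 0},
    {"delta_pos": [0, 0, 0], "twist": 0}
  ],
  "jaw": 3.4
}}

```text
clock: 11.2
position: [462.0, -228.3, 116.6]
ee_rot: [[0.583, 0.813, 0.001], [0.813, -0.583, -0.0], [0.0, 0.001, -1.0]]
force: [1.9, 0.9, 3.5]
gripper_width: 40.5
finger_force: 59.9
```

{"name": "apply_moves", "arguments": {
  "targets": [
    {"delta_pos": [0, 0, 0.15], "twist": 0},
    {"delta_pos": [0, 0, 0.3], "twist": 0},
    {"delta_pos": [0, 0, 0.45], "twist": 0},
    {"delta_pos": [0, 0, 0.5], "twist": 0},
    {"delta_pos": [0, 0, 0.5], "twist": 0},
    {"delta_pos": [0, 0, 0.5], "twist": 0},
    {"delta_pos": [0, 0, 0.5], "twist": 0}
  ]
}}

```text
clock: 11.78
position: [462.0, -228.3, 112.0]
ee_rot: [[0.583, 0.813, 0.001], [0.813, -0.583, -0.001], [0.0, 0.001, -1.0]]
force: [0.4, 1.4, 9.4]
gripper_width: 40.7
finger_force: 60.3
```

{"name": "apply_moves", "arguments": {
  "targets": [
    {"delta_pos": [0, 0, 0], "twist": -3},
    {"delta_pos": [0, 0, 0], "twist": -7},
    {"delta_pos": [0, 0, 0], "twist": -12},
    {"delta_pos": [0, 0, 0], "twist": -17},
    {"delta_pos": [0, 0, 0], "twist": -22},
    {"delta_pos": [0, 0, 0], "twist": -27},
    {"delta_pos": [0, 0, 0], "twist": -32},
    {"delta_pos": [0, 0, 0], "twist": -37},
    {"delta_pos": [0, 0, 0], "twist": -42},
    {"delta_pos": [0, 0, 0], "twist": -47}
  ]
}}

```text
clock: 12.62
position: [462.0, -228.5, 112.0]
ee_rot: [[-0.201, 0.98, 0.001], [0.98, 0.201, -0.001], [-0.001, 0.001, -1.0]]
force: [0.2, 0.5, 8.3]
gripper_width: 40.3
finger_force: 60.4
```

{"name": "apply_moves", "arguments": {
  "targets": [
    {"delta_pos": [0, 0, 0], "twist": -5},
    {"delta_pos": [0, 0, 0], "twist": -10},
    {"delta_pos": [0, 0, 0], "twist": -15},
    {"delta_pos": [0, 0, 0], "twist": -15},
    {"delta_pos": [0, 0, 0], "twist": -15},
    {"delta_pos": [0, 0, 0], "twist": -15}
  ]
}}

```text
clock: 13.12
position: [462.0, -228.5, 112.0]
ee_rot: [[-0.444, 0.896, 0.001], [0.896, 0.444, -0.001], [-0.001, 0.001, -1.0]]
force: [0.6, -0.6, 8.7]
gripper_width: 40.5
finger_force: 60.3
```

```bash
python3 - <<'E'
from h import *
o=manip.observe(); print(o["ft_torque"],o["joint_positions"])
img,d,K,R,t=cam("wrist"); save("pics/w4.png",img[180:,100:420])
E
```

```text
[ 0.02427939 -0.03108941  0.06438917] [-4.59108324e-01  2.44635961e-01 -4.44461790e-01  8.80256515e-01
 -3.44727779e-04  6.51387314e-01]
```

View pics/w4.png

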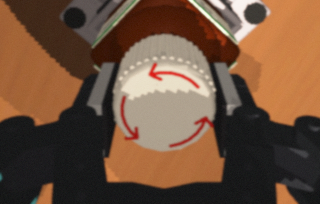

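{"name": "apply_moves", "arguments": {
  "targets": [
    {"delta_pos": [0, 0, -0.2], "twist": 0},
    {"delta_pos": [0, 0, -0.4], "twist": 0},
    {"delta_pos": [0, 0, -0.7], "twist": 0},
    {"delta_pos": [0, 0, -1.0], "twist": 0},
    {"delta_pos": [0, 0, -1.2], "twist": 0},
    {"delta_pos": [0, 0, -1.2], "twist": 0},
    {"delta_pos": [0, 0, -1.2], "twist": 0}
  ]
}}

```text
clock: 13.75
position: [461.2, -228.0, 123.0]
ee_rot: [[-0.444, 0.896, -0.001], [0.896, 0.444, 0.0], [0.0, -0.0, -1.0]]
force: [0.4, -0.4, 0.2]
gripper_width: 40.6
finger_force: 60.5
```

The picture shows the cap gripped, arrows turned with the tool. The lift is free of load, so the cap is off the lugs.

{"name": "apply_moves", "arguments": {
  "targets": [
    {"delta_pos": [0, 0, -0.8], "twist": 0},
    {"delta_pos": [0, 0, -2.0], "twist": 0},
    {"delta_pos": [0, 0, -3.2], "twist": 0},
    {"delta_pos": [0, 0, -4.4], "twist": 0},
    {"delta_pos": [0, 0, -5.6], "twist": 0},
    {"delta_pos": [0, 0, -6.2], "twist": 0},
    {"delta_pos": [0, 0, -6.2], "twist": 0},
    {"delta_pos": [0, 0, -6.2], "twist": 0},
    {"delta_pos": [0, 0, -6.2], "twist": 0},
    {"delta_pos": [0, 0, -6.2], "twist": 0}
  ]
}}

```text
clock: 14.58
position: [460.9, -227.8, 184.4]
ee_rot: [[-0.444, 0.896, -0.001], [0.896, 0.444, 0.001], [0.001, -0.001, -1.0]]
force: [-0.6, 0.3, 0.1]
gripper_width: 40.3
finger_force: 60.5
```

```bash
python3 - <<'E'
from h import *
o=manip.observe(); print(o["position"],o["gripper_width"],o["clock"])
i2,d,K,R,t=cam("wrist"); i,*_=cam("scene")
save("pics/l3.png",np.hstack([cv2.resize(i[150:246,250:370],(480,384)),i2[:,100:420]]))
E
```

```text
[ 460.8559904  -227.79880713  184.44875622] 40.29215904291999 14.5833
```

View pics/l3.png

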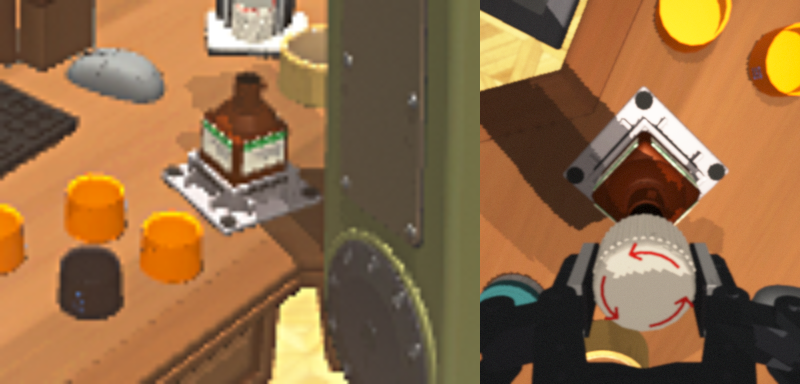

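The cap is in the gripper above the open neck, and the bottle stands upright in its holder.

```bash
python3 -c "
from plant import manip
print(manip.hand_in())"
```

```text
the job is handed in; nothing more can be done
None
```

I handed the job in at about 14.6 s of the 54 s allowed: the cup hangs on the drying peg, the cap is off and held level about 5 cm above the mouth, and the bottle is upright in its holder; hand-in returned no verdict.

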